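# Slide the covered pot to the lit place of a two-place hot plate

## Task

Without lifting or tipping it, slide the covered steel pot out of the place it stands in, sideways along the front of the hot plate, and back past the two sprung noses into the place with the orange lit ring, until it is fully home against that place's two rear posts. Ease it, never ram it, leave the pot standing there, and leave the things beside the hot plate where they are.

Things in the scene. Friction and masses are not known exactly. Their poses are not given: they have to be found in the camera images.
- pot: covered stainless pot with a blue lid band, an upright plain cylinder 90 mm in diameter and 62 mm high, closed top without knob, about 0.3 to 0.75 kg, too wide to grip; press it with less than 30 N. Origin: centre of its underside. It starts fully home in the unlit place.
- hotplate: two-place hot plate fixed to the worktop, white with a dark top, 240 mm (its x) by 290 mm (its y); origin: centre of its underside; flat top at 36 mm height. x points to its rear (away from the robot), y to its left. The two places are centred at x = +45 mm, y = +70 and -70 mm.
- place_left (a point): centre of the left place, on the hot plate's top. Two fixed steel posts (12 mm thick, 30 mm high) stand 29 mm behind it and 42 mm to either side; a pot centred here touches both. 71 mm is free between the posts, so the pot can be reached from behind there; nothing else stands behind it.
- place_right (a point): centre of the right place, on the hot plate's top; posts as at the left place.
- noses_left (a point): point midway between the left place's two white sprung noses, 22 mm in front of the place, on the top. Noses: 12 mm thick, up to 25 mm above the top, centred 46 mm to either side; each gives way outward up to 13 mm, 0.8 N at rest plus 0.2 N per mm. Passing them out or in takes roughly 4 to 11 N with friction; then push on to the posts.
- noses_right (a point): the same for the right place.
- middle_block (a point): top centre of the aluminium block between the places that carries noses: 20 mm deep (x), 42 mm wide, 26 mm high above the hot plate's top. Two like it, 21 mm wide, stand 130 mm to either side of it. A pipette stand stands on the worktop behind the left rear corner of the hot plate: keep clear of it.
- lane (a point): centre of the open front of the hot plate's top, at x = -38 mm of the hot plate. A pot whose centre is level with this point or nearer the robot clears noses and blocks and can be slid sideways; the top's front edge is 78 mm nearer the robot than this point.
- lit_ring: orange lit ring mark, 120 mm outer diameter, flat on the hot plate's top, marking the place where the pot must go (always the place that the pot does not start in). Origin: centre of the ring, where the pot's centre must finally be; its axes are parallel to the hot plate's.
- timer: white timer with a red knob, 62 x 62 mm, 35 mm high, on the worktop left of the hot plate; origin: centre of its underside. Leave alone.
- slide_box: closed blue slide box, 63 x 86 mm, 31 mm high, on the worktop left of the hot plate; origin: centre of its underside. Leave alone.
- dropper_brown: small brown bottle with black cap, 29 mm thick, 70 mm high, on the worktop right of the hot plate; origin: centre of its underside. Leave alone.
Mind the look-alikes: they are no part of the job. Several things have the shape of the pot; the one meant has the colours described above.

How it is judged:
By the outcome, as a careful person would: the job done as asked, in the order asked, and still so for the second after the job is handed in, with the robot touching nothing.
It also fails if it takes over 53 s, if anything falls off the work surface, if the arm or the gripper's body presses on something with over 40 N, if the wrist force passes 120 N, or if a joint passes its speed limit or range.

## Robot

A 6-joint arm with a two-finger parallel gripper is mounted at the origin on a cart in front of the work surface, level with it; the furniture and walls round the work are solid. World frame = base frame: x ahead of the robot, y to its left, z up, the work surface at z = 0. Lengths are in m, angles in rad, forces in N, time in s.
With the tool pointing down it reaches from about 0.35 to 0.85 m from the base axis. Payload 8.1 kg.
Tool frame: the origin (TCP) lies on the centre line of the jaws, within the pads' length; the fingertips stand 17 mm ahead of it and the grasp point (between the pads) lies 2 mm behind it; z points along the fingers, y is the line along which they close (so a half turn about z gives the same grasp; the last joint's range is limited). The gripper opens to 93 mm and grips with 3 to 60 N. Pads are 15 mm wide; open, the fingers measure 128 mm over their backs; the gripper's body (75 mm by 188 mm) begins 65 mm behind the grasp point.
Start: joints at [1.079, 0.13, 1.488, -0, 1.523, -0.085], TCP at [0.237, 0.551, 0.236] pointing down, gripper open.
Joint ranges: [-2.96, 2.96], [-0.89, 2.26], [0.02, 2.5], [-1.34, 4.48], [0, 2.73], [-2.66, 2.66]. Speed limits (rad/s): [2.39, 2.39, 2.79, 3.14, 3.14, 3.14].

## Interface

Orientations are given as a rotation vector (axis times angle).
In Python, from plant import status, eyes, robot gives the robot as it stands. The module is installed in compiled form; this text tells all that it offers.
- The arm moves only by the tool servo_tool, never from a script. Its argument "plan" is text: rows parted by semicolons, each of 4 numbers parted by spaces: the shift along the tool's x, y, z in m, then the turn about the tool's z in degrees. A call has 1 to 12 rows; each row is the pose to reach, as a shift and turn from the pose commanded when the call began, along the tool's axes at that moment; what a row does not reach only later rows make up. A row lasts 1/12 s, in which the tool goes at most 41.7 mm and 7.16 degrees, less where a joint would pass 70% of its speed; a pose out of reach is approached as far as the arm can. A call with a gripper value outside its range is refused whole. "grip" is the closure, from -1 (fully open) to 1 (shut), set as the call begins (left out, the last holds). The fingers move at their own pace and stop on an object; "grip_force" is the grip in N (left out, the last holds). Time passes only in rows, so rows that repeat a pose let the fingers close. It gives the time, the measured TCP pose, the force, the opening and the grip force at its end, in the units of the state.
- status.read_state(): the state, without advancing time (a new reading comes with each control period).
- eyes.read_camera(name): name is "scene" or "top" or "wrist"; returns a dict with "image" (480x640x3 uint8, blue, green, red), "fovy" (degrees; the focal length in pixels is half the picture's height over the tangent of half this angle, whatever the lens; pixels are square), "cx", "cy" (the principal point, pixels), "world_from_camera" (4x4, takes a point from camera to world coordinates); the wrist camera has in their place "hand_eye" (4x4, takes a point from camera to tool coordinates, whose origin is the TCP and whose axes are the flange's). Camera axes: x right, y down, z forward; pixel columns grow to the right and rows downward; lengths in m; the calibration is good to about 2 mm. A picture is of the moment at which its call begins: read the wrist's pose just before it. There is no depth.
- robot.close_job(): hands the job in; it is judged then, once.
The state is a dict: "t": time; "q": joint angles; "dq": joint speeds; "joint_torque": joint torques, N m; "tool_pos": TCP position; "orientation": TCP orientation; "force": force on the tool from outside, world axes, zero at the start; "wrist_torque": the same for the moment, N m; "opening": finger opening in m; "gripper_force": force on a finger pad.
Only numpy, scipy, OpenCV 4.12 (cv2) and the standard library are available. Lean on these libraries where they do the work, as an engineer would, in place of code of your own. Each camera call takes 0.05 s, during which the arm holds its last target. There are 200 camera calls.

## Working session

There is one attempt and no reset: what is moved stays moved. The work goes in short steps, Python scripts to look and compute and a tool call to move; the robot and the scene stay as the last step left them, time stands still between calls to the robot, and variables do not carry over. Pictures are saved under pics/ and viewed, at most 10 in all, crops included, and the job is handed in when it is done.

Besides the shell and the picture viewer there is one more tool, called after "Call:" as name(argument=value, ...) on one line, values as JSON. servo_tool: Moves the arm, as the interface text tells. Its arguments: {"type":"object","properties":{"plan":{"type":"string"},"grip":{"type":"number"},"grip_force":{"type":"number"}},"required":["plan"]}

```bash
mkdir -p pics; cat > h.py <<'E'
import numpy as np, cv2
from plant import status, eyes, robot
from scipy.spatial.transform import Rotation as R
def cam(n):
    s=status.read_state(); c=eyes.read_camera(n)
    if n=="wrist":
        T=np.eye(4);T[:3,:3]=R.from_rotvec(s["orientation"]).as_matrix();T[:3,3]=s["tool_pos"]
        c["world_from_camera"]=T@c["hand_eye"]
    return c
def ray(c,u,v,z):
    f=240/np.tan(np.radians(c["fovy"])/2);T=c["world_from_camera"]
    d=T[:3,:3]@np.array([(u-c["cx"])/f,(v-c["cy"])/f,1]);o=T[:3,3]
    return o+d*(z-o[2])/d[2]
def proj(c,p):
    f=240/np.tan(np.radians(c["fovy"])/2);T=c["world_from_camera"]
    q=T[:3,:3].T@(np.array(p)-T[:3,3]);return q[0]/q[2]*f+c["cx"],q[1]/q[2]*f+c["cy"]
E
python3 - <<'E'
from h import *
for n in("scene","top"):
    c=cam(n);cv2.imwrite(f"pics/{n}0.png",c["image"]);print(n,c["fovy"],c["cx"],c["cy"],c["world_from_camera"].round(3).tolist())
s=status.read_state();print(s["t"],s["orientation"],s["tool_pos"],s["force"],s["opening"])
print(R.from_rotvec(s["orientation"]).as_matrix().round(3))
E
```

```text
scene 48.118045458547 318.56398134897273 235.13009597918042 [[0.566, -0.308, 0.765, -0.283], [-0.824, -0.239, 0.514, -0.7], [0.025, -0.921, -0.389, 0.512], [0.0, 0.0, 0.0, 1.0]]
top 54.50791310726873 316.43435641049314 241.6545477606869 [[-0.103, -0.971, 0.214, 0.38], [-0.995, 0.102, -0.016, -0.112], [-0.006, -0.214, -0.977, 1.027], [0.0, 0.0, 0.0, 1.0]]
0.1 [-6.34565944e-01 -3.07635461e+00  2.48563895e-03] [0.2371635  0.55061249 0.23470428] [-1.03462724  0.22738901 -0.42597589] 0.09326981664717572
[[-0.918  0.396 -0.001]
 [ 0.396  0.918 -0.001]
 [ 0.    -0.002 -1.   ]]
```

View pics/scene0.png

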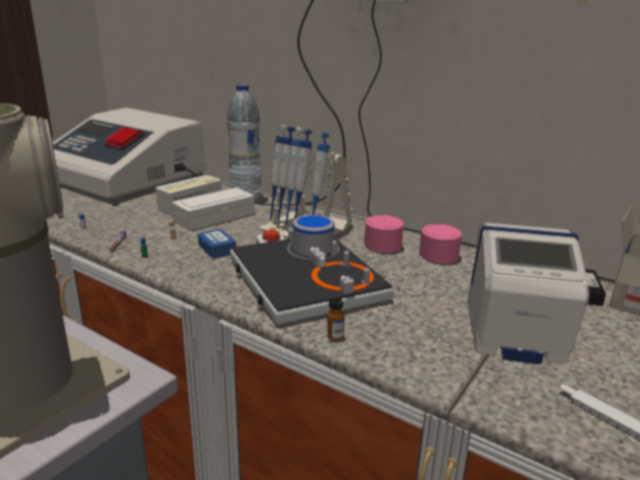

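View pics/top0.png

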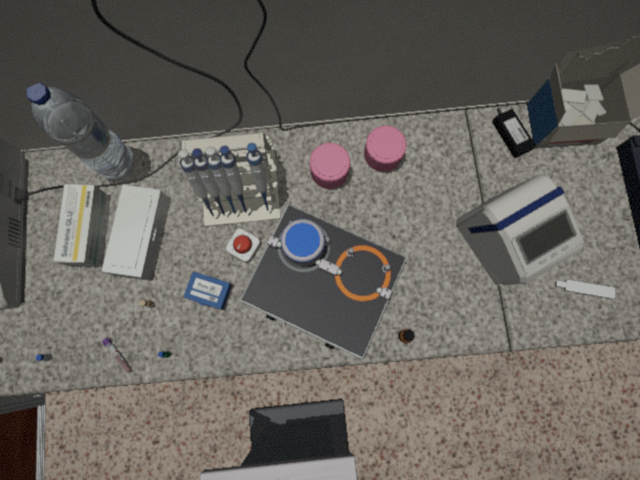

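The scene shows the blue-lidded steel pot at top-view (303,241), in the left place. The orange ring is at (362,273), in the right place. The look-alikes are the pink pots at (330,165) and (385,148). I choose (303,241), since it is the only one with steel sides and a blue band. Next I check it in a close crop and measure.

```bash
cat > m.py <<'E'
from h import *
def meas(c,verbose=1):
    im=c["image"];hsv=cv2.cvtColor(im,cv2.COLOR_BGR2HSV)
    m=cv2.inRange(hsv,(5,150,120),(18,255,255))
    n,l,st,ce=cv2.connectedComponentsWithStats(m)
    cs=[];ys,xs=np.nonzero(m)
    P=np.array([ray(c,u,v,.037)[:2] for u,v in zip(xs,ys)])
    return P
E
python3 - <<'E'
from m import *
c=cam("top");im=c["image"];hsv=cv2.cvtColor(im,cv2.COLOR_BGR2HSV)
from scipy.optimize import least_squares
P=meas(c);k=np.linalg.norm(P-np.median(P,0),axis=1)<.09;P=P[k]
P=cv2.convexHull(P.astype(np.float32))[:,0]
f=least_squares(lambda x:np.hypot(*(P-x[:2]).T)-x[2],[*P.mean(0),.06],loss="soft_l1",f_scale=.002);print("ring",f.x,len(P))
b=cv2.inRange(hsv,(105,120,80),(130,255,255));b[:,:270]=0;b[:, 340:]=0;b[:210]=0;b[280:]=0
cnt=max(cv2.findContours(b,0,1)[0],key=cv2.contourArea)[:,0]
Q=np.array([ray(c,u,v,.098)[:2] for u,v in cnt]);Q=cv2.convexHull(Q.astype(np.float32))[:,0]
g=least_squares(lambda x:np.hypot(*(Q-x[:2]).T)-x[2],[*Q.mean(0),.045],loss="soft_l1",f_scale=.002);print("pot",g.x)
d=f.x[:2]-g.x[:2];print("dist",np.hypot(*d),"yaw from y",np.degrees(np.arctan2(d[0],-d[1])))
# dark top
gr=cv2.inRange(im,(0,0,0),(75,75,75));gr[:200]=0;gr[360:]=0;gr[:,:235]=0;gr[:,415:]=0
gr=cv2.morphologyEx(gr,cv2.MORPH_OPEN,np.ones((5,5)))
cn=np.vstack([x for x in cv2.findContours(gr,0,1)[0] if cv2.contourArea(x)>1500])[:,0]
W=np.array([ray(c,u,v,.036)[:2] for u,v in cn]).astype(np.float32);r=cv2.minAreaRect(W);print(r);print(cv2.boxPoints(r))
cv2.imwrite("pics/crop.png",cv2.resize(im[190:370,230:420],None,fx=3,fy=3,interpolation=2))
E
```

```text
ring [ 0.51943451 -0.21921141  0.05945095] 40
pot [ 0.59173512 -0.09913144  0.03426109]
dist 0.1401662546183569 yaw from y -31.052309966245417Traceback (most recent call last):
  File "<stdin>", line 15, in <module>
    return _nx.concatenate(arrs, 0, dtype=dtype, casting=casting)
           ~~~~~~~~~~~~~~~^^^^^^^^^^^^^^^^^^^^^^^^^^^^^^^^^^^^^^^
ValueError: need at least one array to concatenate
```

```bash
python3 - <<'E'
from m import *
c=cam("top");im=c["image"]
print(im[300,300],im[335,345],im[320,250])
m=cv2.inRange(im,(0,0,0),(95,95,95));m=cv2.morphologyEx(m,cv2.MORPH_OPEN,np.ones((5,5)))
n,l,st,ce=cv2.connectedComponentsWithStats(m,connectivity=4);k=l[300,300];print(st[k])
ys,xs=np.nonzero(l==k)
W=np.array([ray(c,u,v,.036)[:2] for u,v in zip(xs,ys)]).astype(np.float32);r=cv2.minAreaRect(W);print(r);print(cv2.boxPoints(r))
for u,v in[(243,297),(360,353),(404,262),(287,208)]: print(ray(c,u,v,.036)[:2])
cv2.imwrite("pics/crop.png",cv2.resize(im[190:370,230:420],None,fx=3,fy=3,interpolation=2))
E
```

```text
[76 76 76] [77 75 76] [117 125 127]
[ 244  247  142  108 7133]
((0.47470247745513916, -0.11150099337100983), (0.2797701060771942, 0.13278035819530487), 58.869388580322266)
[[ 0.34555382 -0.19691822]
 [ 0.4592126  -0.26556444]
 [ 0.60385114 -0.02608377]
 [ 0.49019235  0.04256245]]
[0.49362263 0.03905207]
[ 0.35314978 -0.19385563]
[ 0.5327415  -0.31157882]
[ 0.67977025 -0.07158599]
```

View pics/crop.png

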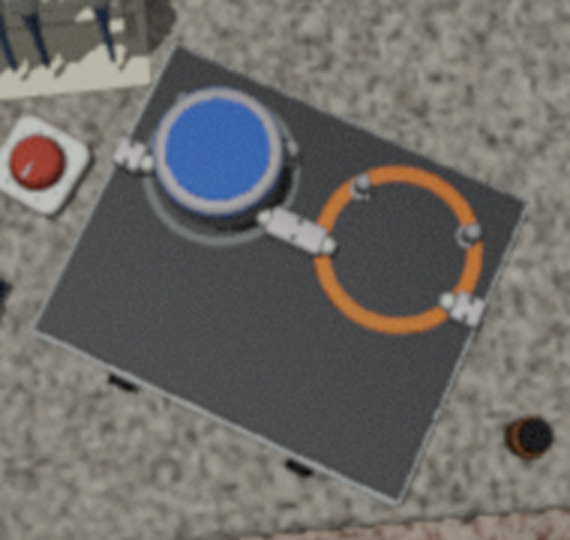

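The crop confirms the pot: blue lid and steel rim at crop (217,150), in the left place, with the ring empty at (398,249). The stand corner is close to where the gripper must go behind the pot, so I check its position in the hot plate frame.

```bash
cat >> h.py <<'E'
A=np.radians(-31.1);X=np.array([np.cos(A),np.sin(A)]);Y=np.array([-np.sin(A),np.cos(A)])
P0=np.array([.5917,-.0991]);RG=np.array([.5194,-.2192]);O=(P0+RG)/2-.045*X
hp=lambda p:np.array([(np.array(p)[:2]-O)@X,(np.array(p)[:2]-O)@Y])*1e3
wd=lambda x,y:O+x/1e3*X+y/1e3*Y
def tri(c1,p1,c2,p2):
    o=[];d=[]
    for c,p in((c1,p1),(c2,p2)):
        a=c["world_from_camera"][:3,3];b=ray(c,*p,0)-a;o.append(a);d.append(b/np.linalg.norm(b))
    M=sum(np.eye(3)-np.outer(x,x) for x in d);r=sum((np.eye(3)-np.outer(x,x))@a for a,x in zip(o,d));return np.linalg.solve(M,r)
E
python3 - <<'E'
from h import *
t=cam("top");s=cam("scene")
for u,v in[(279,218),(203,222),(265,135)]:print("base z0",hp(ray(t,u,v,0)).round(), "z15",hp(ray(t,u,v,.015)).round())
print("rear corners",[hp(ray(t,u,v,.036)).round().tolist() for u,v in[(287,208),(404,262),(243,297),(360,353)]])
a=cv2.resize(t["image"][110:250,165:345],None,fx=4,fy=4,interpolation=2);cv2.imwrite("pics/st.png",a)
b=cv2.resize(s["image"][110:260,230:390],None,fx=4,fy=4,interpolation=2);cv2.imwrite("pics/ss.png",b)
E
```

```text
base z0 [ 86. 152.] z15 [ 82. 149.]
base z0 [  4. 305.] z15 [  2. 300.]
base z0 [255. 273.] z15 [249. 268.]
rear corners [[106.0, 139.0], [104.0, -142.0], [-110.0, 138.0], [-110.0, -134.0]]
```

View pics/st.png

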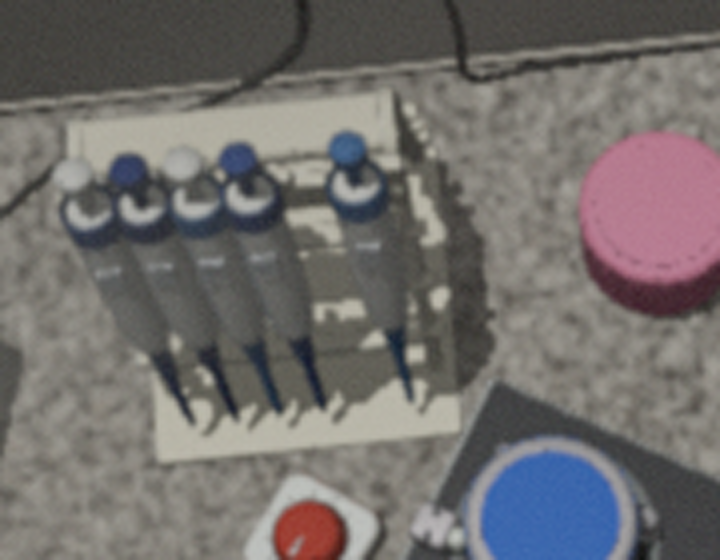

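View pics/ss.png

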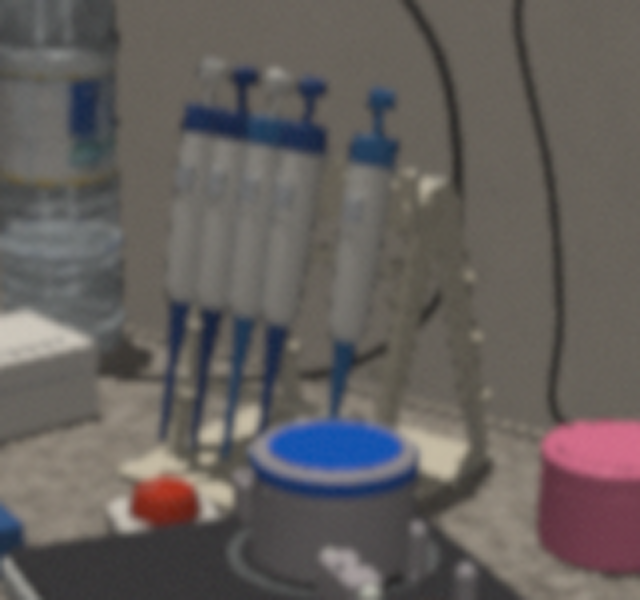

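```bash
cat >> h.py <<'E'
def go(x,y,z,yaw=None,world=False):
    s=status.read_state();M=R.from_rotvec(s["orientation"]).as_matrix();p=s["tool_pos"]
    w=[x,y] if world else wd(x,y)
    d=M.T@(np.array([*w,z])-p);cy=np.degrees(np.arctan2(M[1,1],M[0,1]))
    t=0 if yaw is None else (cy-yaw+180)%360-180
    print("shift mm",(d*1e3).round(1),"turn",round(t,1))
def st():
    s=status.read_state();M=R.from_rotvec(s["orientation"]).as_matrix();F=s["force"]
    print("t",round(s["t"],2),"hp",hp(s["tool_pos"]).round(1),"z",round(s["tool_pos"][2]*1e3,1),"yaw",round(np.degrees(np.arctan2(M[1,1],M[0,1])),1),"F hp",(F[:2]@X).round(1),(F[:2]@Y).round(1),F[2].round(1),"open",round(s["opening"]*1e3,1),"q",np.round(s["q"],2))
E
python3 - <<'E'
from h import *
st();go(.45,-.05,.27,-31.1,True)
t=cam("top")
for p in[(330,165),(385,148)]:print(hp(ray(t,*p,.062)))
print(hp([.4,-.05]),wd(97,152))
E
```

```text
t 0.3 hp [-594.2  443.6] z 235.3 yaw 66.7 F hp 0.4 -0.4 0.1 open 93.3 q [ 1.08  0.13  1.49  0.    1.52 -0.09]
shift mm [-433.1 -467.7  -34.4] turn 97.8
[228.56189429  91.54036782]
[316.49285158  -2.08994328]
[-144.57195786   13.11479298] [ 0.67858895 -0.05585714]
```

Call:
servo_tool(plan="-0.433 -0.468 -0.035 97.8;-0.433 -0.468 -0.035 97.8;-0.433 -0.468 -0.035 97.8;-0.433 -0.468 -0.035 97.8;-0.433 -0.468 -0.035 97.8;-0.433 -0.468 -0.035 97.8;-0.433 -0.468 -0.035 97.8;-0.433 -0.468 -0.035 97.8;-0.433 -0.468 -0.035 97.8;-0.433 -0.468 -0.035 97.8;-0.433 -0.468 -0.035 97.8;-0.433 -0.468 -0.035 97.8", grip=1, grip_force=10)

```text
t: 1.35
tool_pos: [0.404, 0.0784, 0.2636]
orientation: [2.567, 1.811, 0.002]
force: [1.0, -0.3, -0.2]
opening: 0.0176
gripper_force: 0.0
```

```bash
python3 - <<'E'
from h import *
st();go(.45,-.05,.27,-31.1,True);go(122,70,.25,-31.1)
E
```

```text
t 1.35 hp [-207.5  125.1] z 263.6 yaw -19.6 F hp 1.0 0.3 -0.2 open 17.6 q [ 0.07 -0.41  1.93  0.    1.62  0.41]
shift mm [-105.5   86.4   -6.4] turn 11.5
shift mm [-119.7  311.9   13.9] turn 11.5
```

Call:
servo_tool(plan="-0.08 0.06 0 8;-0.08 0.06 0 8;-0.08 0.06 0 8;-0.08 0.06 0 8;-0.08 0.06 0 8;-0.08 0.06 0 8")

```text
t: 1.85
tool_pos: [0.4338, -0.0143, 0.263]
orientation: [-2.682, -1.635, -0.0]
force: [0.2, -0.6, -0.2]
opening: 0.0006
gripper_force: 0.0
```

```bash
python3 - <<'E'
from h import *
st();go(122,70,.25,-31.1)
E
```

```text
t 1.85 hp [-134.1   61.1] z 263.0 yaw -27.2 F hp 0.5 -0.4 -0.2 open 0.6 q [-0.15 -0.34  1.88  0.    1.61  0.32]
shift mm [ -8.4 256.1  12.9] turn 3.9
```

Call:
servo_tool(plan="-0.008 0.256 0.013 3.9;-0.008 0.256 0.013 3.9;-0.008 0.256 0.013 3.9;-0.008 0.256 0.013 3.9;-0.008 0.256 0.013 3.9;-0.008 0.256 0.013 3.9;-0.008 0.256 0.013 3.9;-0.008 0.256 0.013 3.9;-0.008 0.256 0.013 3.9;-0.008 0.256 0.013 3.9;-0.008 0.256 0.013 3.9;-0.008 0.256 0.013 3.9")

```text
t: 2.85
tool_pos: [0.6576, -0.1383, 0.2519]
orientation: [2.734, 1.544, 0.003]
force: [0.0, 0.5, -0.6]
opening: 0.0007
gripper_force: 0.0
```

```bash
python3 - <<'E'
from h import *
st();go(122,70,.063,-31.1)
c=cam("wrist");im=c["image"];print(proj(c,[*P0,.098]))
for p in[(45,70,.098),(45,115,.036),(74,112,.066),(74,28,.066),(23,70,.036)]:
    u=proj(c,[*wd(*p[:2]),p[2]]);cv2.circle(im,(int(u[0]),int(u[1])),3,(0,255,0),-1)
cv2.imwrite("pics/w1.png",im)
E
```

```text
t 2.85 hp [121.6  70.6] z 251.9 yaw -31.1 F hp -0.3 0.5 -0.6 open 0.7 q [-0.28  0.32  1.24  0.    1.58  0.26]
shift mm [ -0.7  -0.  188.9] turn 0.0
(np.float64(227.52871639564663), np.float64(232.24217694413403))
```

View pics/w1.png

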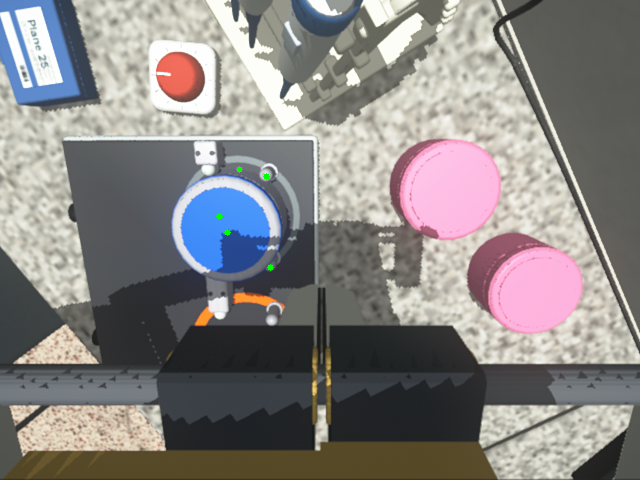

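The pot and posts lie where predicted, with the lid circle at about (227,228) against a prediction of (227,232). I refine the lid centre numerically.

```bash
cat >> h.py <<'E'
from scipy.optimize import least_squares
def pot(n="top",z=.098):
    c=cam(n);hsv=cv2.cvtColor(c["image"],cv2.COLOR_BGR2HSV)
    b=cv2.inRange(hsv,(104,150,40),(126,255,255));b=cv2.morphologyEx(b,cv2.MORPH_OPEN,np.ones((3,3)))
    best=None
    for k in cv2.findContours(b,0,1)[0]:
        W=cv2.convexHull(np.array([hp(ray(c,*p,z)) for p in k[:,0]]).astype(np.float32))[:,0]
        if len(W)<6:continue
        f=least_squares(lambda x:np.hypot(*(W-x[:2]).T)-x[2],[*W.mean(0),35],loss="soft_l1",f_scale=1)
        q=f.x
        if abs(q[0])<150 and abs(q[1])<150 and 28<q[2]<47 and (best is None or len(k)>best[1]):best=(q,len(k))
    print("pot",n,best);return best
E
python3 - <<'E'
from h import *
pot("wrist");pot("top")
E
```

```text
pot wrist (array([42.92964859, 70.92164307, 35.50516118]), 244)
pot top None
```

Call:
servo_tool(plan="0 0 0.03 0;0 0 0.06 0;0 0 0.09 0;0 0 0.12 0;0 0 0.15 0;0 0 0.17 0;0 0 0.185 0;0 0 0.189 0;0 0 0.189 0;0 0 0.189 0")

```text
t: 3.83
tool_pos: [0.6589, -0.1396, 0.0627]
orientation: [2.735, 1.543, 0.002]
force: [-0.7, 0.8, 0.3]
opening: 0.0004
gripper_force: 0.0
```

```bash
python3 - <<'E'
from h import *
st()
E
```

```text
t 3.83 hp [123.4  70.1] z 62.7 yaw -31.2 F hp -1.0 0.3 0.3 open 0.4 q [-0.28  0.45  1.42  0.    1.26  0.26]
```

Call:
servo_tool(plan="0 -0.004 0 0;0 -0.008 0 0;0 -0.012 0 0;0 -0.014 0 0;0 -0.016 0 0;0 -0.018 0 0;0 -0.020 0 0;0 -0.022 0 0;0 -0.024 0 0;0 -0.026 0 0;0 -0.028 0 0;0 -0.030 0 0")

```text
t: 4.83
tool_pos: [0.6342, -0.1248, 0.0626]
orientation: [2.733, 1.541, 0.005]
force: [7.0, -3.7, 1.5]
opening: 0.0006
gripper_force: 3.7
```

```bash
python3 - <<'E'
from h import *
st();pot("wrist")
E
```

```text
t 4.83 hp [94.6 70. ] z 62.6 yaw -31.2 F hp 7.9 0.5 1.5 open 0.6 q [-0.27  0.39  1.51 -0.    1.24  0.27]
pot wrist (array([30.65912167, 71.69249249, 34.90659629]), 458)
```

Call:
servo_tool(plan="0 -0.002 0 0;0 -0.004 0 0;0 -0.006 0 0;0 -0.008 0 0;0 -0.010 0 0;0 -0.012 0 0;0 -0.014 0 0;0 -0.016 0 0;0 -0.018 0 0;0 -0.020 0 0;0 -0.022 0 0;0 -0.024 0 0")

```text
t: 5.88
tool_pos: [0.6123, -0.1117, 0.0616]
orientation: [2.735, 1.542, 0.002]
force: [3.6, -2.4, 1.5]
opening: 0.0004
gripper_force: 2.7
```

```bash
python3 - <<'E'
from h import *
st();pot("wrist")
E
```

```text
t 5.88 hp [69.1 70. ] z 61.6 yaw -31.2 F hp 4.3 -0.2 1.5 open 0.4 q [-0.26  0.33  1.59 -0.    1.22  0.28]
pot wrist (array([ 4.67334044, 73.10862171, 34.0247079 ]), 462)
```

Call:
servo_tool(plan="0.0005 -0.003 0 0;0.001 -0.006 0 0;0.0015 -0.009 0 0;0.0015 -0.012 0 0;0.0015 -0.015 0 0;0.0015 -0.018 0 0;0.0015 -0.021 0 0;0.0015 -0.024 0 0;0.0015 -0.027 0 0;0.0015 -0.030 0 0;0.0015 -0.033 0 0;0.0015 -0.036 0 0")

```text
t: 6.93
tool_pos: [0.5821, -0.0915, 0.0616]
orientation: [2.735, 1.543, 0.001]
force: [4.0, -2.5, 1.9]
opening: 0.0007
gripper_force: 2.6
```

```bash
python3 - <<'E'
from h import *
st();pot("wrist")
E
```

```text
t 6.93 hp [32.8 71.6] z 61.6 yaw -31.2 F hp 4.7 -0.1 1.9 open 0.7 q [-0.24  0.25  1.68 -0.    1.21  0.3 ]
pot wrist (array([-31.34691034,  72.35957019,  34.98507554]), 454)
```

Call:
servo_tool(plan="0 -0.003 0 0;0 -0.006 0 0;0 -0.009 0 0;0 -0.012 0 0;0 -0.015 0 0;0 -0.017 0 0;0 -0.017 0 0;0 -0.010 0 0;0 -0.002 0 0;0 0.004 0 0;0 0.004 0 -0")

```text
t: 7.9
tool_pos: [0.5858, -0.0942, 0.0606]
orientation: [-2.736, -1.543, 0.001]
force: [0.6, 0.1, -0.4]
opening: 0.0005
gripper_force: 0.0
```

```bash
python3 - <<'E'
from h import *
st();pot("wrist");go(-45,135,.15,-31.1)
E
```

```text
t 7.9 hp [37.4 71.3] z 60.6 yaw -31.2 F hp 0.4 0.4 -0.4 open 0.5 q [-0.25  0.26  1.67 -0.    1.21  0.3 ]
pot wrist (array([-43.94671413,  79.03779572,  28.28088327]), 443)
shift mm [ 63.6 -82.  -89.4] turn -0.1
```

Call:
servo_tool(plan="0 0 -0.035 0;0 0 -0.07 0;0 0 -0.1 0;0 0 -0.1 0;0.035 -0.035 -0.1 0;0.066 -0.07 -0.1 0;0.067 -0.084 -0.1 0;0.067 -0.084 -0.1 0;0.067 -0.084 -0.1 0;0.067 -0.084 -0.1 0;0.067 -0.084 -0.1 0")

```text
t: 8.87
tool_pos: [0.5482, 0.0065, 0.161]
orientation: [2.737, 1.542, -0.0]
force: [-0.1, -0.2, 0.3]
opening: 0.0007
gripper_force: 0.0
```

Call:
servo_tool(plan="0 0 0 0;0 0 0 0;0 0 0 0", grip=0.14)

```text
t: 9.12
tool_pos: [0.5481, 0.0066, 0.1609]
orientation: [-2.737, -1.542, 0.0]
force: [0.1, 0.5, 0.9]
opening: 0.0158
gripper_force: 0.0
```

```bash
python3 - <<'E'
from h import *
st();pot("wrist");go(-47,138,.063,-31.1);c=cam("wrist");cv2.imwrite("pics/w2.png",c["image"])
E
```

```text
t 9.12 hp [-47.  138.1] z 160.9 yaw -31.2 F hp -0.2 0.5 0.9 open 15.8 q [-0.08  0.04  1.72 -0.    1.38  0.46]
pot wrist None
shift mm [-0.2  0.1 97.9] turn -0.1
```

View pics/w2.png

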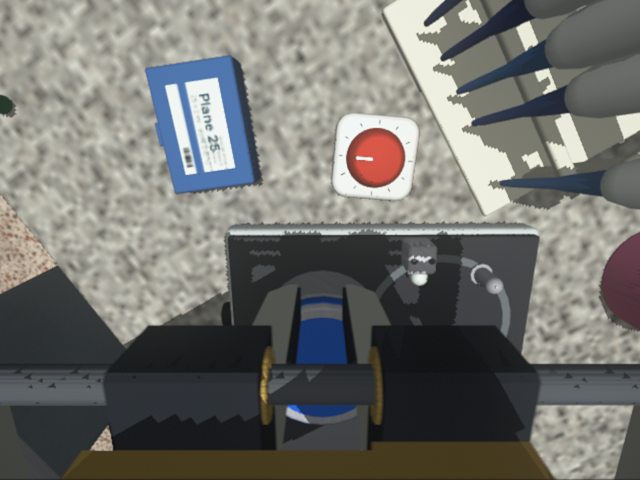

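The pot is at about (322,350) between the fingers, aligned in depth. The timer and box are well clear. I descend.

Call:
servo_tool(plan="0 0 0.02 0;0 0 0.04 0;0 0 0.06 0;0 0 0.08 0;0 0 0.092 0;0 0 0.098 0;0 0 0.098 0;0 0 0.098 0")

```text
t: 9.88
tool_pos: [0.5483, 0.0072, 0.0636]
orientation: [2.736, 1.543, 0.001]
force: [0.1, 0.1, 0.2]
opening: 0.0401
gripper_force: 0.0
```

Call:
servo_tool(plan="-0.003 0 0 0;-0.006 0 0 0;-0.009 0 0 0;-0.012 0 0 0;-0.015 0 0 0;-0.018 0 0 0;-0.021 0 0 0;-0.024 0 0 0;-0.027 0 0 0;-0.030 0 0 0;-0.033 0 0 0;-0.036 0 0 0")

```text
t: 10.88
tool_pos: [0.5294, -0.0236, 0.0633]
orientation: [2.736, 1.543, 0.001]
force: [1.7, 4.0, 1.1]
opening: 0.0401
gripper_force: 2.3
```

```bash
python3 - <<'E'
from h import *
st();pot("top")
E
```

```text
t 10.88 hp [-47.4 102.6] z 63.3 yaw -31.1 F hp -0.6 4.3 1.1 open 40.1 q [-0.14  0.1   1.85  0.    1.19  0.4 ]
pot top (array([-45.03884846,  51.21413598,  31.63603399]), 79)
```

Call:
servo_tool(plan="-0.004 0 0 0;-0.008 0 0 0;-0.012 0 0 0;-0.016 0 0 0;-0.020 0 0 0;-0.024 0 0 0;-0.028 0 0 0;-0.032 0 0 0;-0.036 0 0 0;-0.040 0 0 0;-0.044 0 0 0;-0.048 0 0 0")

```text
t: 11.93
tool_pos: [0.5045, -0.0646, 0.0633]
orientation: [2.736, 1.543, 0.001]
force: [2.6, 4.0, 2.0]
opening: 0.0397
gripper_force: 2.5
```

```bash
python3 - <<'E'
from h import *
st();pot("top");go(-47,-22,.063,-31.1)
E
```

```text
t 11.93 hp [-47.5  54.6] z 63.3 yaw -31.1 F hp 0.2 4.8 2.0 open 39.7 q [-0.23  0.04  1.91  0.    1.19  0.31]
pot top None
shift mm [-75.9   0.6   0.2] turn -0.1
```

Call:
servo_tool(plan="-0.004 0 0 0;-0.008 0 0 0;-0.012 0 0 0;-0.016 0 0 0;-0.020 0 0 0;-0.024 0 0 0;-0.028 0 0 0;-0.032 0 0 0;-0.036 0 0 0;-0.040 0 0 0;-0.044 0 0 0;-0.048 0 0 0")

```text
t: 12.98
tool_pos: [0.4797, -0.1056, 0.0632]
orientation: [-2.736, -1.543, -0.001]
force: [2.3, 5.4, 2.6]
opening: 0.0398
gripper_force: 2.6
```

```bash
python3 - <<'E'
from h import *
st();pot("top");go(-47,-22,.063,-31.1)
E
```

```text
t 12.98 hp [-47.6   6.7] z 63.2 yaw -31.2 F hp -0.8 5.8 2.6 open 39.8 q [-0.32 -0.01  1.96  0.    1.19  0.22]
pot top None
shift mm [-28.    0.6   0.2] turn -0.1
```

Call:
servo_tool(plan="-0.004 0 0 0;-0.008 0 0 0;-0.012 0 0 0;-0.016 0 0 0;-0.020 0 0 0;-0.024 0 0 0;-0.027 0 0 0;-0.0285 0 0 0;-0.0285 0 0 0;-0.022 0 0 0;-0.014 0 0 0;-0.014 0 0 0")

```text
t: 14.03
tool_pos: [0.4725, -0.1167, 0.0627]
orientation: [-2.736, -1.544, 0.001]
force: [0.3, -0.3, 0.5]
opening: 0.0399
gripper_force: 0.0
```

Call:
servo_tool(plan="0 0 -0.03 0;0 0 -0.06 0;0 0 -0.1 0;0 0 -0.13 0;0 0 -0.13 -7;0 0 -0.13 -14;0 -0.03 -0.13 -21;0 -0.06 -0.13 -28;0 -0.08 -0.13 -35;0 -0.08 -0.13 -42;0 -0.08 -0.13 -42;0 -0.08 -0.13 -42")

```text
t: 15.03
tool_pos: [0.404, -0.0762, 0.1931]
orientation: [2.005, 2.418, -0.0]
force: [-0.2, 0.5, 0.2]
opening: 0.0401
gripper_force: 0.0
```

```bash
python3 - <<'E'
from h import *
st();pot("top");pot("wrist");go(-116,-70,.18,58.9)
E
```

```text
t 15.03 hp [-127.6   -7.3] z 193.1 yaw 10.7 F hp -0.4 0.4 0.2 open 40.1 q [-0.31 -0.39  2.04 -0.    1.49 -0.5 ]
pot top (array([-46.09432636, -73.81770069,  30.7321311 ]), 61)
pot wrist (array([-46.24463869, -72.15704638,  33.6216178 ]), 151)
shift mm [-54.3 -33.3  13.1] turn -48.3
```

Call:
servo_tool(plan="-0.01 -0.005 0 -7;-0.02 -0.01 0 -14;-0.03 -0.02 0 -21;-0.04 -0.025 0 -28;-0.05 -0.03 0 -35;-0.055 -0.033 0 -42;-0.055 -0.033 0 -48.3;-0.055 -0.033 0 -48.3;-0.055 -0.033 0 -48.3;-0.055 -0.033 0 -48.3;-0.055 -0.033 0 -48.3")

```text
t: 16.05
tool_pos: [0.382, -0.1364, 0.193]
orientation: [-0.84, -3.027, -0.0]
force: [0.4, 0.5, -0.1]
opening: 0.04
gripper_force: 0.0
```

```bash
python3 - <<'E'
from h import *
st();pot("top");pot("wrist");go(-114,-70.5,.063,58.9)
c=cam("wrist");im=c["image"]
for p in[(45,-70,.036),(74,-112,.066),(74,-28,.066),(-46,-70,.098),(23,-24,.061),(23,-116,.061)]:
    u=proj(c,[*wd(*p[:2]),p[2]]);cv2.circle(im,(int(u[0]),int(u[1])),3,(0,255,0),-1)
cv2.imwrite("pics/w3.png",im)
E
```

```text
t 16.05 hp [-115.4  -70.2] z 193.0 yaw 59.0 F hp 0.1 0.7 -0.1 open 40.0 q [-0.47 -0.4   2.05  0.    1.49 -1.5 ]
pot top None
pot wrist (array([-47.7051804 , -70.16641504,  35.53343142]), 266)
shift mm [ -1.4  -0.4 130.1] turn 0.2
```

View pics/w3.png

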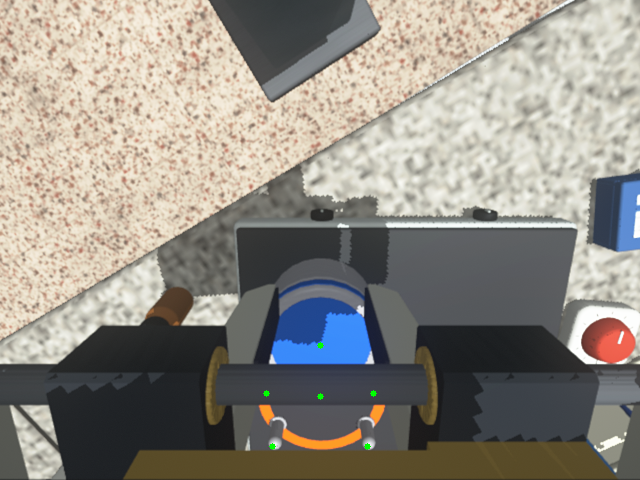

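The pot is centred between the fingers at about (320,345). The ring and posts at (275,440) and (368,440) match the prediction. I descend in front of the pot and push.

Call:
servo_tool(plan="0 0 0.025 0;0 0 0.05 0;0 0 0.075 0;0 0 0.1 0;0 0 0.12 0;0 0 0.13 0;0 0 0.13 0;0 0 0.13 0")

```text
t: 16.87
tool_pos: [0.3819, -0.1365, 0.0633]
orientation: [-0.836, -3.028, -0.0]
force: [0.2, 0.4, 1.1]
opening: 0.0401
gripper_force: 0.0
```

Call:
servo_tool(plan="-0.004 0 0 0;-0.008 0 0 0;-0.012 0 0 0;-0.015 0 0 0;-0.018 0 0 0;-0.021 0 0 0;-0.024 0 0 0;-0.027 0 0 0;-0.030 0 0 0;-0.033 0 0 0;-0.036 0 0 0;-0.039 0 0 0")

```text
t: 17.87
tool_pos: [0.4146, -0.156, 0.0629]
orientation: [-0.835, -3.026, -0.001]
force: [-6.7, 4.0, 7.8]
opening: 0.0399
gripper_force: 4.3
```

```bash
python3 - <<'E'
from h import *
st();pot("top");pot("wrist")
E
```

```text
t 17.87 hp [-77.3 -70.1] z 62.9 yaw 59.2 F hp -7.8 -0.1 7.8 open 39.9 q [-0.48 -0.14  2.09  0.    1.2  -1.51]
pot top None
pot wrist (array([-36.65419084, -69.40505412,  28.27277751]), 340)
```

Call:
servo_tool(plan="0 0 0 0;0 0 0 0;0 0 0 0")

```text
t: 18.22
tool_pos: [0.4151, -0.1564, 0.0629]
orientation: [-0.835, -3.028, -0.0]
force: [-3.0, 1.8, 2.6]
opening: 0.0401
gripper_force: 2.5
```

```bash
python3 - <<'E'
from h import *
st();print(status.read_state()["wrist_torque"]);c=cam("scene");cv2.imwrite("pics/s4.png",cv2.resize(c["image"][170:330,210:410],None,fx=4,fy=3.75,interpolation=2))
E
```

```text
t 18.22 hp [-76.7 -70.2] z 62.9 yaw 59.2 F hp -3.5 -0.0 2.6 open 40.1 q [-0.48 -0.14  2.09  0.    1.2  -1.51]
[ 0.31773611  0.49109829 -0.02831678]
```

View pics/s4.png

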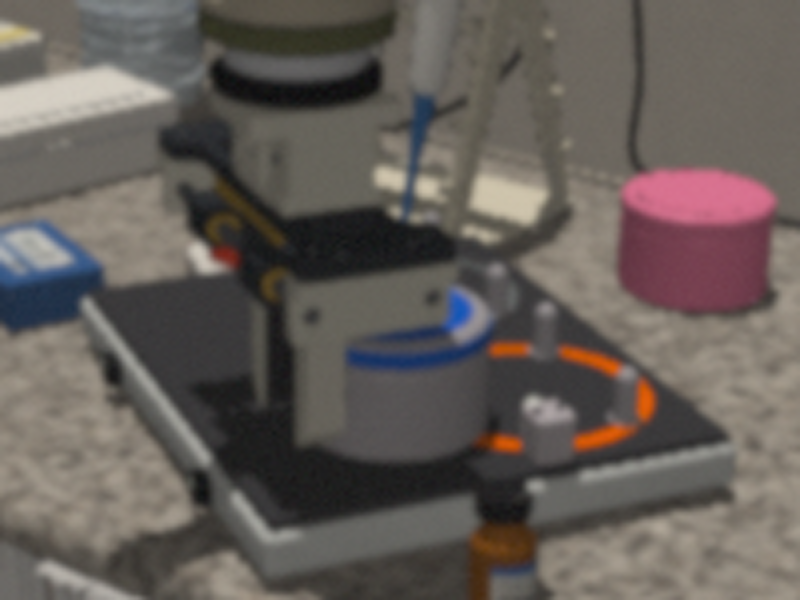

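The pot stands upright at about (420,400) in the crop, with the ring ahead of it. I continue gently.

Call:
servo_tool(plan="-0.002 0 0 0;-0.004 0 0 0;-0.006 0 0 0;-0.008 0 0 0;-0.010 0 0 0;-0.012 0 0 0;-0.014 0 0 0;-0.016 0 0 0;-0.018 0 0 0;-0.020 0 0 0;-0.022 0 0 0;-0.024 0 0 0")

```text
t: 19.27
tool_pos: [0.4354, -0.1685, 0.0629]
orientation: [-0.835, -3.027, -0.0]
force: [-5.9, 2.1, 4.8]
opening: 0.0406
gripper_force: 3.8
```

```bash
python3 - <<'E'
from h import *
st();pot("wrist")
E
```

```text
t 19.27 hp [-53.  -70.1] z 62.9 yaw 59.2 F hp -6.2 -1.3 4.8 open 40.6 q [-0.48 -0.07  2.02 -0.    1.19 -1.51]
pot wrist (array([-12.37743472, -69.55378647,  28.64799825]), 340)
```

Call:
servo_tool(plan="-0.002 0 0 0;-0.004 0 0 0;-0.006 0 0 0;-0.008 0 0 0;-0.010 0 0 0;-0.012 0 0 0;-0.014 0 0 0;-0.016 0 0 0;-0.018 0 0 0;-0.020 0 0 0;-0.022 0 0 0;-0.024 0 0 0")

```text
t: 20.32
tool_pos: [0.4554, -0.1804, 0.0628]
orientation: [-0.835, -3.026, -0.001]
force: [-9.7, 5.0, 7.8]
opening: 0.0401
gripper_force: 5.7
```

```bash
python3 - <<'E'
from h import *
st();pot("wrist")
E
```

```text
t 20.32 hp [-29.8 -69.9] z 62.8 yaw 59.2 F hp -10.9 -0.7 7.8 open 40.1 q [-0.48 -0.01  1.96  0.    1.19 -1.51]
pot wrist (array([ 10.22115573, -69.28209263,  28.23694312]), 340)
```

Call:
servo_tool(plan="-0.0015 0 0 0;-0.003 0 0 0;-0.0045 0 0 0;-0.006 0 0 0;-0.0075 0 0 0;-0.009 0 0 0;-0.0105 0 0 0;-0.012 0 0 0;-0.0135 0 0 0;-0.015 0 0 0;-0.0165 0 0 0;-0.018 0 0 0")

```text
t: 21.37
tool_pos: [0.4714, -0.19, 0.0629]
orientation: [-0.835, -3.027, -0.001]
force: [-5.7, 3.5, 5.4]
opening: 0.0402
gripper_force: 4.2
```

```bash
python3 - <<'E'
from h import *
st();pot("wrist")
E
```

```text
t 21.37 hp [-11.2 -69.9] z 62.9 yaw 59.2 F hp -6.7 0.1 5.4 open 40.2 q [-0.48  0.04  1.91  0.    1.19 -1.52]
pot wrist (array([ 28.88748932, -69.50427337,  28.00655468]), 340)
```

Past the peak, about 8 mm to go. I creep on in slow steps.

Call:
servo_tool(plan="-0.001 0 0 0;-0.002 0 0 0;-0.003 0 0 0;-0.004 0 0 0;-0.005 0 0 0;-0.006 0 0 0")

```text
t: 21.92
tool_pos: [0.4766, -0.1931, 0.0628]
orientation: [-0.835, -3.027, -0.001]
force: [-5.6, 3.9, 4.5]
opening: 0.0404
gripper_force: 3.8
```

Call:
servo_tool(plan="-0.0005 0 0 0;-0.001 0 0 0;-0.0015 0 0 0;-0.0015 0 0 0")

```text
t: 22.25
tool_pos: [0.4775, -0.1936, 0.0628]
orientation: [-0.835, -3.026, -0.001]
force: [-7.8, 5.1, 6.5]
opening: 0.0402
gripper_force: 5.3
```

Call:
servo_tool(plan="-0.0005 0 0 0;-0.001 0 0 0;-0.001 0 0 0")

```text
t: 22.5
tool_pos: [0.4776, -0.1936, 0.0628]
orientation: [-0.834, -3.024, -0.002]
force: [-12.7, 8.0, 11.1]
opening: 0.0398
gripper_force: 7.7
```

```bash
python3 - <<'E'
from h import *
st();pot("wrist")
E
```

```text
t 22.5 hp [ -3.9 -69.8] z 62.8 yaw 59.2 F hp -15.0 0.3 11.1 open 39.8 q [-0.48  0.06  1.89  0.    1.19 -1.52]
pot wrist (array([ 35.76272497, -69.30616718,  28.39319562]), 340)
```

The force climbs while the tool has stopped within 1 mm of the predicted home, so the pot is on the posts. I ease off, retract and check.

Call:
servo_tool(plan="0.001 0 0 0;0.002 0 0 0;0.004 0 0 0;0.008 0 0 0;0.015 0 0 0;0.03 0 0 0;0.05 0 0 0;0.06 0 0 0;0.06 0 -0.03 0;0.06 0 -0.06 0;0.06 0 -0.09 0;0.06 0 -0.12 0")

```text
t: 23.55
tool_pos: [0.4272, -0.1636, 0.1843]
orientation: [0.836, 3.028, -0.0]
force: [0.1, -0.4, -0.5]
opening: 0.0401
gripper_force: 0.0
```

Call:
servo_tool(plan="0.04 0.04 -0.04 0;0.04 0.08 -0.08 0;0.04 0.12 -0.1 0;0.04 0.16 -0.1 0;0.04 0.2 -0.1 0;0.04 0.24 -0.1 0;0.04 0.24 -0.1 0;0.04 0.24 -0.1 0")

```text
t: 24.22
tool_pos: [0.5179, 0.0672, 0.2832]
orientation: [0.829, 3.029, 0.003]
force: [0.6, -0.3, -0.1]
opening: 0.0399
gripper_force: 0.0
```

```bash
python3 - <<'E'
from h import *
st();pot("top");c=cam("top");cv2.imwrite("pics/t5.png",cv2.resize(c["image"][190:370,230:420],None,fx=3,fy=3,interpolation=2))
E
```

```text
t 24.22 hp [-104.1  174.4] z 283.2 yaw 59.4 F hp 0.7 0.1 -0.1 open 39.9 q [ 0.03 -0.1   1.63  0.    1.61 -1.01]
pot top (array([ 44.99734378, -70.13974887,  33.28582344]), 92)
```

View pics/t5.png

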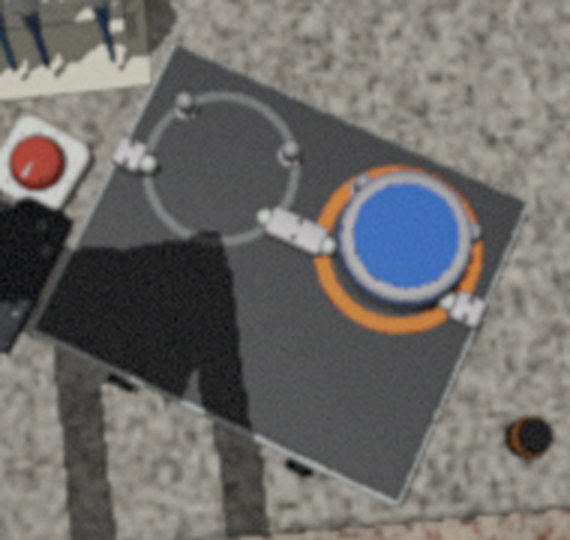

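The pot measures (45.0, -70.1) mm in the hot plate frame against a target of (45, -70). The crop shows it at (405,237) on the lit ring against both posts, with nothing else moved.

```bash
python3 -c "
from plant import robot
print(robot.close_job())"
```

```text
the job is handed in; nothing more can be done
None
```

The pot is standing fully home against both rear posts on the orange lit ring, within about 1 mm by the top camera, and the job is handed in at about 24 s with the arm clear and the things beside the hot plate left where they were.

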